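# Kit two thumb knobs from the hooded slope bin

## Robot

A 6-joint arm with a two-finger parallel gripper is mounted at the origin on a cart in front of the work surface, level with it; the furniture and walls round the work are solid. World frame = base frame: x ahead of the robot, y to its left, z up, the work surface at z = 0. Lengths are in mm, angles in rad, forces in N, time in s.
With the tool pointing down it reaches from about 400 to 925 mm from the base axis. Payload 12.5 kg.
Tool frame: the origin (TCP) lies at the very end of the fingers, on their centre line; the grasp point (between the pads) lies 19 mm behind it (env.grip_point_offset is the distance from the TCP to the grasp point, in mm); z points along the fingers, y is the direction in which the jaws open and shut (so a half turn about z gives the same grasp; the last joint's range is limited). The gripper opens to 95 mm and grips with 3 to 60 N. Pads are 20 mm wide; open, the fingers measure 119 mm over their backs; the gripper's body (75 mm by 180 mm) begins 59 mm behind the grasp point.
Start: joints at [1.113, 0.491, 1.559, -0, 1.092, -0.106], TCP at [215.352, 586.746, 214.661] pointing down, gripper open.
Joint ranges: [-3.1, 3.1], [-0.84, 2.19], [0.05, 2.79], [-1.13, 4.28], [0.06, 2.93], [-2.69, 2.69]. Speed limits (rad/s): [2.22, 2.22, 2.79, 3.14, 3.14, 3.14].

## Interface

Orientations are given as [roll, pitch, yaw] about the fixed x, y, z axes, in that order (R = Rz(yaw) Ry(pitch) Rx(roll)).
In Python, from cell import env gives the robot as it stands.
- The arm moves only by the tool drive_tool, never from a script. Its argument "commands" is a list of rows, each an object of numbers: "dx", "dy", "dz": the shift along the world's x, y, z in mm; "yaw": the turn about the world's z in degrees. In form: [{"dx": .., "dy": .., "dz": .., "yaw": ..}, ...]. A call has 1 to 5 rows; each row shifts and turns the commanded pose from where the row before left it; what a row does not reach is not made up. A row lasts 1/12 s, in which the tool goes at most 41.7 mm and 7.16 degrees, less where a joint would pass 70% of its speed; a pose out of reach is approached as far as the arm can. A call with a gripper value outside its range is refused whole. "grip" is the opening, from 0 (shut) to 1 (fully open), set as the call begins (left out, the last holds). The fingers move at their own pace and stop on an object; the grip force is fixed at half the most. Time passes only in rows, so rows that do not move let the fingers close. It gives the time, the measured TCP pose, the force and the opening at its end, in the units of the state.
- env.state(): the state, without advancing time (a new reading comes with each control period).
- env.read_camera(name): name is "side" or "top"; returns the picture (400x640x3 uint8, red, green, blue); there is no depth.
- env.calibration(name): a dict with "intrinsics" (3x3 intrinsics, pixels), "rvec" (rotation vector, rad) and "tvec" (3), from world to camera coordinates, as OpenCV has them. Camera axes: x right, y down, z forward; pixel columns grow to the right and rows downward; lengths in mm; the calibration is good to about 2 mm. A picture is of the moment at which its call begins. calibration takes no time and is no camera call.
- env.job_done(): hands the job in, once; it reports no verdict.
Trained networks look in the newest picture that a camera, given by its name, has taken for a name from the list of things; names that differ only in an ending like _2 or _b are one class to them, and where a whole thing is asked for, a point or a joint stands for the part that bears it (a point fixed in the world has none). Each returns a list of dicts, best first, with "conf" (0 to 1); they miss things now and then, are a little off and sometimes report something else, mostly with a low value. They report only what shows in the picture. A call takes as long as a camera call.
- env.trace(query, camera): "pixels" (400x640 bool, what is visible of it) and "pixel" ([column, row] in pixels, amid what is visible of it).
- env.place_of(query, camera): "pixel" ([column, row] in pixels: a listed point, or the origin of a listed thing).
The state is a dict: "t": time; "joints": joint angles; "qvel": joint speeds; "tau": joint torques, N m; "eef_pos": TCP position; "tcp_rot": TCP orientation; "ft_force": force on the tool from outside, world axes, zero at the start; "moment": the same for the moment, N m; "opening": opening from 0.0 (shut) to 1.0 (fully open).
Only numpy, scipy, OpenCV 4.12 (cv2) and the standard library are available. Lean on these libraries where they do the work, as an engineer would, in place of code of your own. Each camera call takes 0.05 s, during which the arm holds its last target.

## Task

Lay out the knobs for the next repair: take the brass knob and the black knob out of the sloping parts bin and stand each upright, on its base, on the disc of its own colour in the white kit tray. Leave the red knob in the bin and everything else on the bench where it is.

Things in the scene. Friction and masses are not known exactly. Their poses are not given: they have to be found in the camera images.
- bin: Fixed grey sheet-metal parts bin, 304 mm wide (y), 120 deep, 125 high. Origin: centre of its underside; its front looks along -x. Three compartments, centres at y = -100, 0, +100 mm, each 96 mm wide inside, floors sloping 25 degrees (0.44 rad) down to the front. The 4 mm dividers and end walls stand 28 mm above the floor, square to it.
- bin_lip (a point): Middle of the bin's sloping floor at its front (bin x = -75, z = 30 mm), the foot of a lip 10 mm high, square to the floor. From here the floor rises 100 mm towards the back.
- hood_edge (a point): Middle of the front edge of the hood that roofs the back of all three compartments (bin x = -40, z = 121 mm; edge 8 mm thick). A gripper must come in from the front below it, leaning like the knobs.
- brass_knob: Brass thumb knob, 30 mm tall: base flange 32 mm across, 5 mm thick, tapering by 8 mm height to a knurled neck 22 mm across. Origin: centre of its underside; z: its axis, out of the top. Loose, 25 to 55 g; starts with its base flat on the bin's sloping floor by the lip, leaning 25 degrees to the bin's front, in a compartment that varies.
- black_knob: Black plastic thumb knob, 30 mm tall: base flange 32 mm across, 5 mm thick, tapering by 8 mm height to a knurled neck 22 mm across. Origin: centre of its underside; z: its axis, out of the top. Loose, 25 to 55 g; starts with its base flat on the bin's sloping floor by the lip, leaning 25 degrees to the bin's front, in a compartment that varies.
- red_knob: Red plastic thumb knob, 30 mm tall: base flange 32 mm across, 5 mm thick, tapering by 8 mm height to a knurled neck 22 mm across. Origin: centre of its underside; z: its axis, out of the top. Loose, 25 to 55 g; starts with its base flat on the bin's sloping floor by the lip, leaning 25 degrees to the bin's front, in a compartment that varies. It is to stay.
- tray: Fixed flat white kit tray, 110 (x) by 180 (y) mm; origin: centre of its underside. Floor 6 mm above the bench, rim 12 mm, 5 mm thick; a low divider (9 mm high) across the middle makes two bays, each with a 50 mm coloured disc painted flat on its floor.
- brass_disc (a point): Centre of the brass-coloured disc, on the floor of the tray's +y bay (44 mm from the tray's middle).
- black_disc (a point): Centre of the black disc, on the floor of the tray's -y bay (44 mm from the tray's middle).
- spool: Bystander: cream solder reel, 54 mm across, 40 mm tall, standing behind the tray, to its left; origin: centre of its underside.
- dish: Bystander: round steel screw dish, 74 mm across, 17 mm high, on the blue mat in front of the bin; origin: centre of its underside.

How it is judged (in metres and radians):
At the end, for the whole second after the job is handed in: The brass knob stands upright (within 0.15 rad) and at rest on the brass disc, its underside's centre within 16 mm of the disc's centre; the black knob likewise on the black disc; the red knob, the solder reel and the screw dish are within 30 mm of where they began (distance between brass_knob and brass_disc below 0.016 m and angle between each of brass_knob, black_knob's own z axis and vertical below 0.15 rad and linear speed of each of brass_knob, black_knob below 0.02 m/s and distance between black_knob and black_disc below 0.016 m and distance of each of red_knob, spool, dish from where it was at the start of the episode below 0.03 m); the robot touches nothing.
It fails at once if the red knob is moved more than 30 mm (distance of red_knob from where it was at the start of the episode above 0.03 m).
It fails at once if the solder reel or the screw dish is moved more than 30 mm (distance of any of spool, dish from where it was at the start of the episode above 0.03 m).
It also fails if it takes over 62 s, if anything falls off the work surface, if the arm or the gripper's body presses on something with over 40 N, if the wrist force passes 120 N, or if a joint passes its speed limit or range.

## Working session

There is one attempt and no reset: what is moved stays moved. The work goes in short steps, Python scripts to look and compute and a tool call to move; the robot and the scene stay as the last step left them, time stands still between calls to the robot, and variables do not carry over. Pictures are saved under pics/ and viewed, and the job is handed in when it is done.

Besides the shell and the picture viewer there is one more tool, called after "Emit:" as a command line: name --argument value ..., lists and objects as JSON in quotes. drive_tool: Moves the arm, as the interface text tells. Its arguments: {"type":"object","properties":{"commands":{"type":"array"},"grip":{"type":"number"}},"required":["commands"]}

```bash
mkdir -p pics; ls
cat > h.py <<'E'
import numpy as np,cv2
from cell import env
def cal(c):
    k=env.calibration(c);K=np.array(k["intrinsics"],float);R=cv2.Rodrigues(np.array(k["rvec"],float))[0];t=np.array(k["tvec"],float).ravel();return K,R,t
def ray(c,p):
    K,R,t=cal(c);return -R.T@t,R.T@np.linalg.solve(K,[p[0],p[1],1.])
def atz(c,p,z):
    o,d=ray(c,p);return o+d*(z-o[2])/d[2]
def proj(c,X):
    K,R,t=cal(c);q=(R@np.atleast_2d(X).T).T+t;q=q@K.T;return q[:,:2]/q[:,2:]
def tri(ps):
    A=np.zeros((3,3));b=np.zeros(3)
    for c,p in ps:
        o,d=ray(c,p);d=d/np.linalg.norm(d);M=np.eye(3)-np.outer(d,d);A+=M;b+=M@o
    X=np.linalg.solve(A,b);return X,[np.round(proj(c,X)[0]-p,1) for c,p in ps]
def save(c,n):
    im=env.read_camera(c);cv2.imwrite(f"pics/{n}.png",im[:,:,::-1]);return im
E
python3 - <<'E'
from h import *
for c in("top","side"):
    save(c,c+"0");o,_=ray(c,[320,200]);print(c,o.round(),atz(c,[320,200],0).round())
N=["bin","bin_lip","hood_edge","brass_knob","black_knob","red_knob","tray","brass_disc","black_disc","spool","dish"]
for n in N:
    ps=[]
    for c in("top","side"):
        r=env.place_of(n,c);print(n,c,[(np.round(q["pixel"],1).tolist(),round(q["conf"],2)) for q in r[:2]])
        if r: ps.append((c,r[0]["pixel"]))
    if len(ps)==2:
        X,e=tri(ps);print("   ->",X.round(1),e)
s=env.state();print(s["t"],s["eef_pos"],s["tcp_rot"],s["ft_force"],s["opening"])
E
```

```text
pics
top [ 447.   15. 1826.] [534.  31.   0.]
side [ 499. -861.  877.] [528. 173.   0.]
bin top [([361.8, 158.4], 0.82)]
bin side [([382.6, 275.4], 0.63)]
   -> [ 686.4 -118.2  -12.2] [array([ 0.1, -0.6]), array([-0.8,  0. ])]
bin_lip top [([359.0, 177.6], 0.8)]
bin_lip side []
hood_edge top [([361.9, 166.0], 0.79), ([280.1, 177.2], 0.71)]
hood_edge side [([371.2, 238.1], 0.92)]
   -> [ 644.6 -109.1  117.6] [array([ 0.1, -0.8]), array([-1.,  0.])]
brass_knob top [([362.9, 177.5], 0.53), ([279.3, 179.1], 0.34)]
brass_knob side [([362.8, 263.6], 0.55), ([357.3, 236.0], 0.17)]
   -> [ 621.8 -119.2   35.4] [array([ 0.2, -3. ]), array([-4.2,  0.1])]
black_knob top [([392.2, 179.6], 0.45), ([255.7, 177.1], 0.16)]
black_knob side [([363.5, 288.9], 0.67)]
   -> [ 612.9 -218.2   58.7] [array([ 0.2, -3.1]), array([-4.5,  0. ])]
red_knob top [([331.5, 167.2], 0.46)]
red_knob side [([359.4, 235.9], 0.66)]
   -> [640.6  -8.7  25.3] [array([-0.1,  2. ]), array([ 2.6, -0.1])]
tray top [([267.4, 180.8], 0.86)]
tray side [([240.7, 349.4], 0.63), ([345.8, 194.1], 0.61)]
   -> [ 440.2  172.  -636.9] [array([24., 45.]), array([ 55.1, -29.6])]
brass_disc top [([252.3, 181.4], 0.61)]
brass_disc side [([344.7, 180.7], 0.82)]
   -> [604.4 271.9  -1.5] [array([ 0.1, -1.6]), array([-1.8,  0.1])]
black_disc top [([280.9, 180.5], 0.97)]
black_disc side [([347.4, 196.3], 0.73)]
   -> [606.1 168.4  18.5] [array([ 0.1, -1.5]), array([-1.8,  0.1])]
spool top [([229.1, 157.5], 0.77), ([333.8, 169.3], 0.24)]
spool side [([346.7, 193.7], 0.16)]
   -> [ 666.4  381.3 -141.9] [array([0.1, 9.2]), array([ 9.5, -0.9])]
dish top [([427.3, 256.0], 0.53), ([253.2, 179.6], 0.32)]
dish side [([243.0, 352.2], 0.66)]
   -> [ 344.9 -346.7    0.7] [array([-0.3, -1.8]), array([-3. ,  0.2])]
1.2 [215.36345473 586.75550103 214.68677249] [3.14143880e+00 1.29082434e-05 2.78978320e+00] [ 0.9718983  -0.6517592   0.83155429] 0.9973346556086841
```

Run:
```python
import cv2
a=cv2.imread("pics/top0.png")[130:280,200:460];cv2.imwrite("pics/top0c.png",cv2.resize(a,None,fx=3,fy=3,interpolation=cv2.INTER_CUBIC))
a=cv2.imread("pics/side0.png")[160:310,270:470];cv2.imwrite("pics/side0c.png",cv2.resize(a,None,fx=4,fy=4,interpolation=cv2.INTER_CUBIC))
```

```text
(no output)
```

View pics/top0c.png

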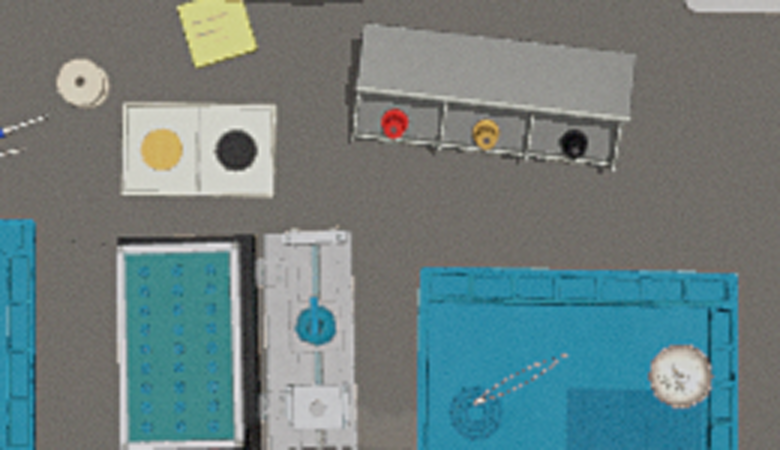

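View pics/side0c.png

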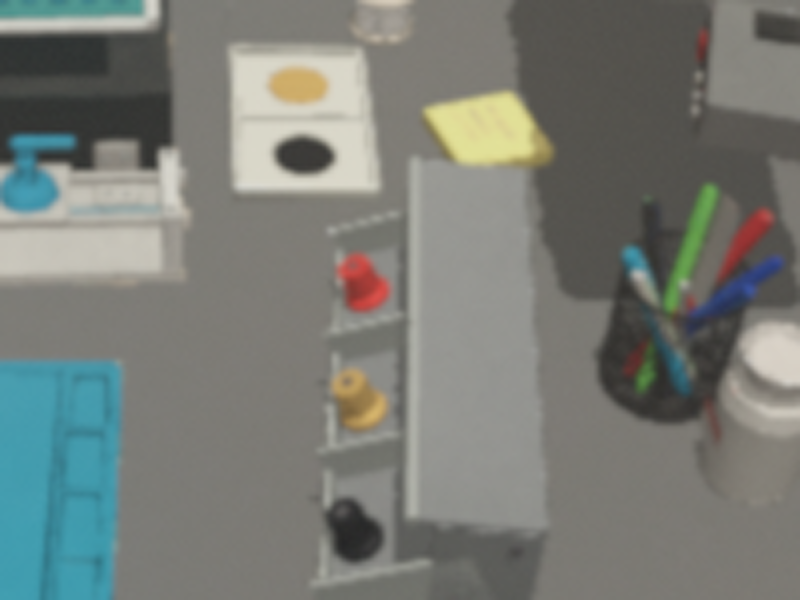

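View pics/side0.png

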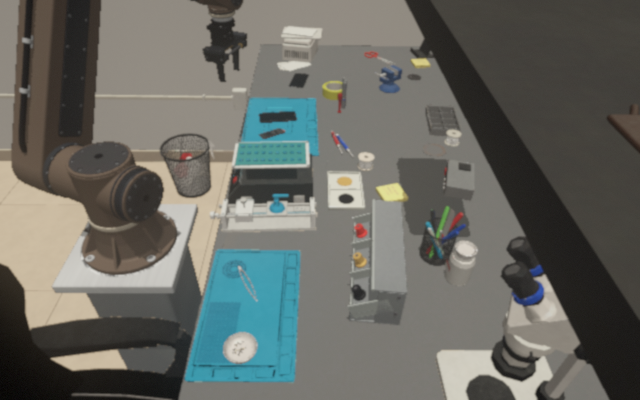

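Run:
```python
import cv2
a=cv2.imread("pics/top0.png")[130:190,312:418];cv2.imwrite("pics/top0d.png",cv2.resize(a,None,fx=7,fy=7,interpolation=cv2.INTER_CUBIC))
a=cv2.imread("pics/side0.png")[195:320,345:412];cv2.imwrite("pics/side0d.png",cv2.resize(a,None,fx=4.8,fy=4.8,interpolation=cv2.INTER_CUBIC))
```

```text
(no output)
```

View pics/top0d.png

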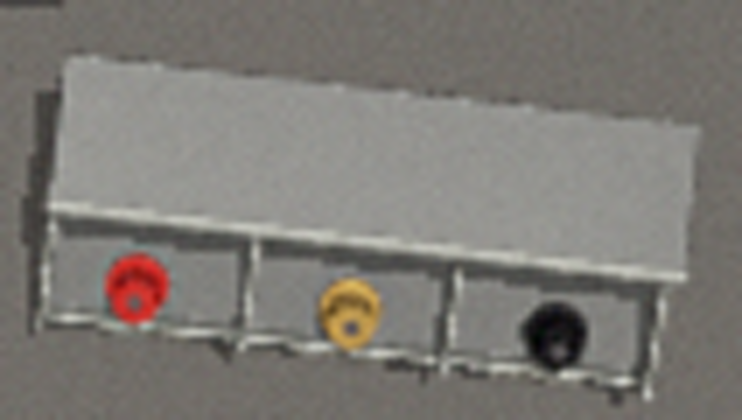

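View pics/side0d.png

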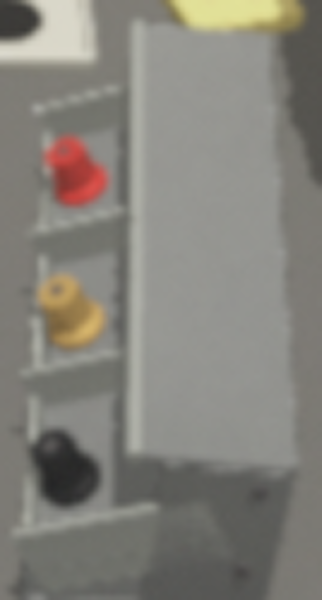

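```bash
cat > fit.py <<'E'
from h import *
from scipy.optimize import least_squares
def T(p,X):
    x,y,a=p[:3];c,s=np.cos(a),np.sin(a);X=np.atleast_2d(X);return np.c_[x+c*X[:,0]-s*X[:,1],y+s*X[:,0]+c*X[:,1],X[:,2]]
tip=lambda y:[-86.8,y,55.4]
P=[("top",tip(152),(317.3,177.1)),("top",tip(-152),(404.1,186.9)),("top",tip(50),(346,180)),("top",tip(-50),(375.4,183.1)),
("top",[-40,152,121],(319.1,159.7)),("top",[-40,-152,121],(410.3,169.7)),
("side",tip(152),(352.3,217.9)),("side",tip(50),(351.9,244.2)),("side",tip(-50),(349.6,273.1)),("side",tip(-152),(347.9,306.5)),
("side",[-40,152,121],(372.7,199.6)),("side",[-40,-152,121],(372.1,289.4))]
# per camera image offset as nuisance? 
def res(p): return np.concatenate([proj(c,T(p,X))[0]-np.array(u) for c,X,u in P])
if __name__=="__main__":
    s=least_squares(res,[686,-118,-.1],loss="soft_l1");print(s.x);print(s.fun.reshape(-1,2).round(1))
    N=["red_knob","brass_knob","black_knob"]
    for cams in(("top",),("side",)):
        i=[k for k,q in enumerate(P) if q[0] in cams];r=least_squares(lambda p:res(p).reshape(-1,2)[i].ravel(),s.x);print(cams,r.x)
    # tool check of calibration
    print(proj("top",env.state()["eef_pos"]),proj("side",env.state()["eef_pos"]))
E
python3 fit.py
```

```text
[ 6.85906722e+02 -1.22137214e+02 -1.03483325e-01]
[[ 0.6 -1.5]
 [ 1.7 -1.8]
 [ 1.4 -1.2]
 [ 0.9 -1.2]
 [ 0.1  0. ]
 [ 0.  -0.1]
 [ 0.1 -1.7]
 [-0.9 -1.8]
 [-0.1 -1.4]
 [-0.2 -0.4]
 [-1.3 -0.2]
 [-1.   0.3]]
('top',) [ 6.82596734e+02 -1.19827349e+02 -1.07589061e-01]
('side',) [ 6.87107310e+02 -1.24769158e+02 -1.04985616e-01]
[[139.40097729 298.2913339 ]] [[228.70650527  74.45936113]]
```

```bash
cat > knob.py <<'E'
from fit import *
def model(tilt=0.4363):
    th=np.linspace(0,2*np.pi,40);pts=[]
    for r,z in((16,0),(16,5),(11,8),(11,30)): pts.append(np.c_[r*np.cos(th),r*np.sin(th),0*th+z])
    X=np.vstack(pts);c,s=np.cos(tilt),np.sin(tilt)
    return X@np.array([[c,0,-s],[0,1,0],[s,0,c]])@np.diag([-1,1,1]) if 0 else np.c_[c*X[:,0]-s*X[:,2],X[:,1],s*X[:,0]+c*X[:,2]]
def cen(c,X,n=20):
    # high-res silhouette centroid: union of hulls per segment
    u=proj(c,X);o=u.mean(0).round()-15;m=np.zeros((600,600),np.uint8)
    for a in range(3):
        h=cv2.convexHull(((u[a*40:(a+2)*40]-o)*n).astype(np.float32)).round().astype(np.int32);cv2.fillConvexPoly(m,h,1)
    M=cv2.moments(m,True);return np.array([M["m10"]/M["m00"],M["m01"]/M["m00"]])/n+o-0.0,M["m00"]/n/n
def masks(name):
    out={}
    for c in("top","side"):
        r=env.trace(name,c)
        if r:
            ys,xs=np.nonzero(r[0]["pixels"]);out[c]=(np.array([xs.mean(),ys.mean()]),len(xs),r[0]["conf"])
    return out
E
python3 - <<'E'
from knob import *
yaw=-.105;b=(685.,-121.)
env.read_camera("top");env.read_camera("side")
X0=model()
for n in("red_knob","brass_knob","black_knob"):
    m=masks(n);print(n,{c:(v[0].round(1),v[1],round(v[2],2)) for c,v in m.items()})
    f=lambda p,cs:np.concatenate([cen(c,T([p[0],p[1],yaw],X0+[0,0,p[2]]))[0]-m[c][0] for c in cs])
    for cs in(("top",),("side",)):
        if cs[0] in m:
            r=least_squares(lambda p:f([*p,36.8],cs),[625,-120],diff_step=1e-3)
            d=r.x-b;c,s=np.cos(yaw),np.sin(yaw);loc=[c*d[0]+s*d[1],-s*d[0]+c*d[1]]
            print("  ",cs,r.x.round(1),"in bin",np.round(loc,1),"area model",cen(cs[0],T([*r.x,yaw],X0+[0,0,36.8]))[1])
    if len(m)==2:
        r=least_squares(lambda p:f(p,m),[625,-120,37],diff_step=1e-3);print("   both",r.x.round(1),r.fun.round(1))
# discs, spool
for n in("brass_disc","black_disc"):
    for c in("top","side"):
        q=env.place_of(n,c);
        if q: print(n,c,atz(c,q[0]["pixel"],6).round(1),q[0]["conf"])
for c in("top","side"):
    q=env.place_of("tray",c); print("tray",[atz(c,a["pixel"],0).round(1) for a in q])
    q=env.trace("tray",c)
    if q:
        h=cv2.minAreaRect(np.argwhere(q[0]["pixels"])[:,::-1].astype(np.float32));print(h, [atz(c,x,9).round() for x in cv2.boxPoints(h)])
E
```

```text
red_knob {'top': (array([331.1, 170.5]), 69, 0.58), 'side': (array([359.8, 230.6]), 123, 0.43)}
   ('top',) [637.   -7.6] in bin [-59.6 107.7] area model 72.56
   ('side',) [637.5 -11. ] in bin [-58.8 104.4] area model 134.02249999999998
   both [637.8  -7.5  33.3] [-0.  -0.1 -0.1 -0. ]
brass_knob {'side': (array([358.7, 259.8]), 136, 0.56)}
   ('side',) [ 625.8 -116.7] in bin [-59.3  -1.9] area model 154.66
black_knob {'side': (array([357.7, 292. ]), 178, 0.7)}
   ('side',) [ 615.4 -217.9] in bin [ -59.1 -103.7] area model 179.4925
brass_disc top [610.  266.9   6. ] 0.69
brass_disc side [610.5 262.6   6. ] 0.79
black_disc top [610.9 173.7   6. ] 0.98
black_disc side [609.  170.7   6. ] 0.73
tray [array([608. , 217.9,   0. ])]
((266.0, 179.0), (32.0, 52.0), 90.0) [array([663., 315.,   9.]), array([664., 131.,   9.]), array([550., 130.,   9.]), array([549., 313.,   9.])]
tray [array([606.1, 201.7,   0. ])]
((345.5, 190.5), (39.0, 37.0), 90.0) [array([553., 311.,   9.]), array([676., 312.,   9.]), array([659., 116.,   9.]), array([548., 116.,   9.])]
```

Run:
```python
from knob import *
yaw=-.105;b=np.array((685.,-121.));X0=model()
im={c:env.read_camera(c) for c in("top","side")}
hs={c:cv2.cvtColor(v,cv2.COLOR_RGB2HSV).astype(int) for c,v in im.items()}
def blob(c,box,kind):
    x0,x1,y0,y1=box;h=hs[c][y0:y1,x0:x1]
    m=(h[...,1]>100)&(h[...,0]>10)&(h[...,0]<30) if kind=="brass" else h[...,2]<75
    n,l,st,ce=cv2.connectedComponentsWithStats(m.astype(np.uint8));k=1+st[1:,4].argmax();return ce[k]+[x0,y0],st[k,4]
for n,c,box in(("brass","top",(245,264,170,190)),("black","top",(269,290,170,190)),("brass","side",(330,358,174,188)),("black","side",(332,360,191,207))):
    u,a=blob(c,box,n);print(n,"disc",c,u.round(1),a,atz(c,u,6).round(1))
for n,box in(("brass",(354,372,166,184)),("black",(383,400,170,184))):
    u,a=blob("top",box,n);r=least_squares(lambda p:cen("top",T([*p,yaw],X0+[0,0,36.8]))[0]-u,[625,-120],diff_step=1e-3)
    d=r.x-b;cc,s=np.cos(yaw),np.sin(yaw);print(n,u.round(1),a,r.x.round(1),[cc*d[0]+s*d[1],-s*d[0]+cc*d[1]])
```

```text
brass disc top [253.4 179.3] 138 [605.5 267.2   6. ]
black disc top [278.3 179.7] 119 [604.5 178.9   6. ]
brass disc side [344.1 181. ] 79 [607.3 261.    6. ]
black disc side [345.6 198.4] 70 [606.9 173.4   6. ]
brass [361.5 174.2] 61 [ 624.6 -113.4] [np.float64(-60.885299697991044), np.float64(1.244535159769928)]
black [390.8 177.5] 67 [ 613.8 -214.9] [np.float64(-60.975488726751095), np.float64(-100.85876989221823)]
```

View pics/top0.png

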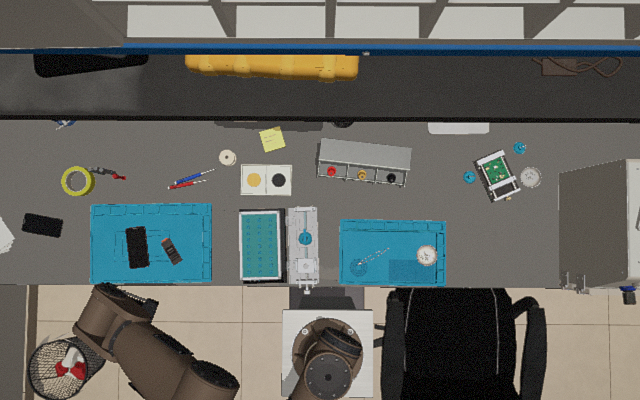

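Emit:
drive_tool --commands '[{"dx": 17, "dy": -35, "dz": 0, "yaw": 3}, {"dx": 17, "dy": -35, "dz": 0, "yaw": 3}, {"dx": 17, "dy": -35, "dz": 0, "yaw": 3}, {"dx": 17, "dy": -35, "dz": 0, "yaw": 3}, {"dx": 17, "dy": -35, "dz": 0, "yaw": 2.1}]' --grip 0.5

```text
t: 2.52
eef_pos: [300.7, 410.1, 214.7]
tcp_rot: [3.141, 0.0, 3.039]
ft_force: [0.3, 0.4, -0.3]
opening: 0.707
```

Emit:
drive_tool --commands '[{"dx": 17, "dy": -35}, {"dx": 17, "dy": -35}, {"dx": 17, "dy": -35}, {"dx": 17, "dy": -35}, {"dx": 17, "dy": -35}]'

```text
invalid input
```

Emit:
drive_tool --commands '[{"dx": 17, "dy": -35}, {"dx": 17, "dy": -35}, {"dx": 17, "dy": -35}, {"dx": 17, "dy": -35}, {"dx": 17, "dy": -35}]'

```text
invalid input
```

Emit:
drive_tool --commands '[{"dx": 20, "dy": -35}, {"dx": 20, "dy": -35}, {"dx": 20, "dy": -35}, {"dx": 20, "dy": -35}, {"dx": 10, "dy": -30}]'

```text
invalid input
```

Emit:
drive_tool --commands '[{"dx": 17, "dy": -35, "dz": 0, "yaw": 0}, {"dx": 17, "dy": -35, "dz": 0, "yaw": 0}, {"dx": 17, "dy": -35, "dz": 0, "yaw": 0}, {"dx": 17, "dy": -35, "dz": 0, "yaw": 0}, {"dx": 17, "dy": -35, "dz": 0, "yaw": 0}]'

```text
t: 2.93
eef_pos: [385.8, 235.0, 214.9]
tcp_rot: [3.141, 0.001, 3.036]
ft_force: [0.4, 0.6, -0.4]
opening: 0.5
```

Emit:
drive_tool --commands '[{"dx": 17, "dy": -35, "dz": 0, "yaw": 0}, {"dx": 17, "dy": -35, "dz": 0, "yaw": 0}, {"dx": 17, "dy": -35, "dz": 0, "yaw": 0}, {"dx": 17, "dy": -35, "dz": 0, "yaw": 0}, {"dx": 17, "dy": -35, "dz": 0, "yaw": 0}]'

```text
t: 3.35
eef_pos: [470.9, 59.8, 214.9]
tcp_rot: [3.141, 0.001, 3.036]
ft_force: [0.1, 0.9, 0.2]
opening: 0.503
```

Emit:
drive_tool --commands '[{"dx": 20, "dy": -35, "dz": 0, "yaw": 0}, {"dx": 20, "dy": -35, "dz": 0, "yaw": 0}, {"dx": 20, "dy": -35, "dz": 0, "yaw": 0}, {"dx": 20, "dy": -35, "dz": 0, "yaw": 0}, {"dx": 10, "dy": -30, "dz": 0, "yaw": 0}]'

```text
t: 3.77
eef_pos: [561.9, -110.9, 214.6]
tcp_rot: [-3.141, 0.001, 3.035]
ft_force: [0.9, 1.1, -0.5]
opening: 0.5
```

Emit:
drive_tool --commands '[{"dx": 15, "dy": -1, "dz": -30, "yaw": 0}, {"dx": 10, "dy": -1, "dz": -20, "yaw": 0}, {"dx": 0, "dy": 0, "dz": -20, "yaw": 0}, {"dx": 0, "dy": 0, "dz": -10, "yaw": 0}, {"dx": 0, "dy": 0, "dz": 0, "yaw": 0}]'

```text
t: 4.18
eef_pos: [584.3, -110.0, 132.6]
tcp_rot: [3.141, -0.004, 3.036]
ft_force: [-0.5, -0.4, 0.5]
opening: 0.501
```

Run:
```python
from h import *
s=env.state()
a=save("side","s1");save("top","t1")
print(s["eef_pos"],proj("side",s["eef_pos"]),proj("top",s["eef_pos"]))
a=a[195:320,320:450,::-1].copy();cv2.imwrite("pics/s1c.png",cv2.resize(a,None,fx=4.6,fy=4.6,interpolation=cv2.INTER_CUBIC))
```

```text
[ 584.34770808 -109.98555468  132.58056981] [[345.90227096 233.97732022]] [[362.53301146 182.92624978]]
```

View pics/s1c.png

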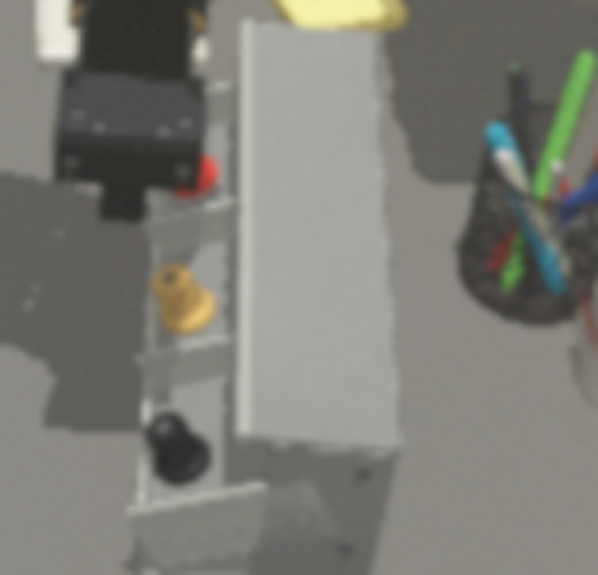

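Run:
```python
from h import *
e=env.state()["eef_pos"];u=np.array([np.sin(-.105)*-1,np.cos(.105),0])
for d in(-24,-36): print(d,proj("side",e+u*d))
t=cv2.imread("pics/t1.png")[130:195,312:418];cv2.imwrite("pics/t1c.png",cv2.resize(t,None,fx=7,fy=7,interpolation=cv2.INTER_CUBIC))
```

```text
-24 [[345.95398673 240.3212206 ]]
-36 [[345.71520448 243.95825131]]
```

View pics/t1c.png

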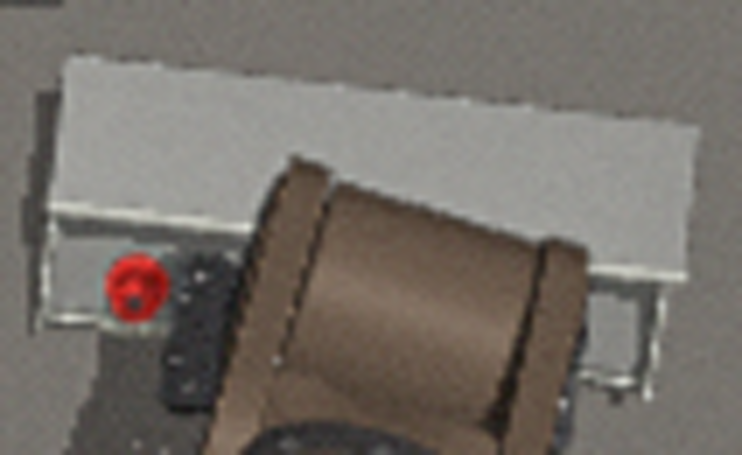

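Emit:
drive_tool --commands '[{"dx": 11, "dy": -2, "dz": -20, "yaw": 0}, {"dx": 11, "dy": -1.5, "dz": -20, "yaw": 0}, {"dx": 0, "dy": 0, "dz": -15, "yaw": 0}, {"dx": 0, "dy": 0, "dz": -7, "yaw": 0}, {"dx": 0, "dy": 0, "dz": 0, "yaw": 0}]'

```text
t: 4.7
eef_pos: [607.0, -113.5, 72.5]
tcp_rot: [3.141, -0.001, 3.036]
ft_force: [-0.3, 1.1, 0.6]
opening: 0.501
```

Run:
```python
from h import *
a=save("side","s2");print(env.state()["eef_pos"])
a=a[215:300,325:425,::-1].copy();cv2.imwrite("pics/s2c.png",cv2.resize(a,None,fx=7,fy=7,interpolation=cv2.INTER_CUBIC))
```

```text
[ 607.37941634 -113.64824505   73.42460491]
```

View pics/s2c.png

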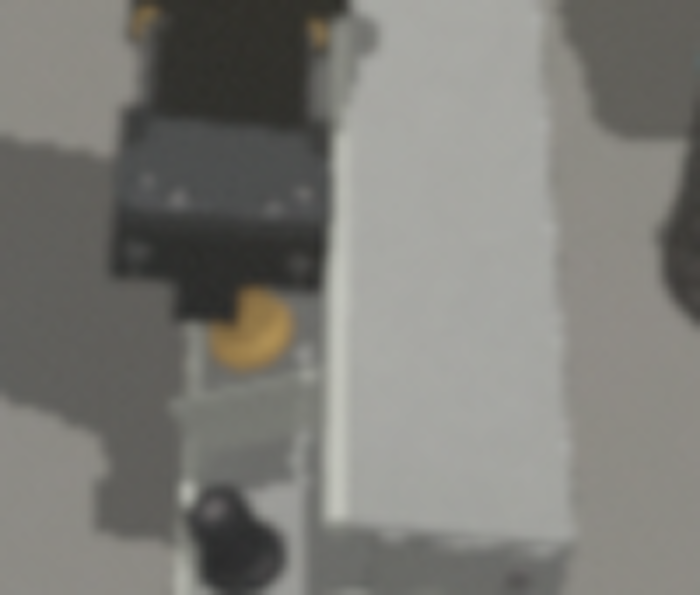

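Emit:
drive_tool --commands '[{"dx": 0, "dy": 0, "dz": -10, "yaw": 0}, {"dx": 0, "dy": 0, "dz": -8, "yaw": 0}, {"dx": 0, "dy": 0, "dz": -4, "yaw": 0}, {"dx": 0, "dy": 0, "dz": 0, "yaw": 0}]'

```text
t: 5.08
eef_pos: [606.9, -113.7, 49.9]
tcp_rot: [3.141, -0.001, 3.036]
ft_force: [0.2, -0.4, -0.5]
opening: 0.502
```

Emit:
drive_tool --commands '[{"dx": 0, "dy": 0, "dz": 0, "yaw": 0}, {"dx": 0, "dy": 0, "dz": 0, "yaw": 0}, {"dx": 0, "dy": 0, "dz": 0, "yaw": 0}, {"dx": 0, "dy": 0, "dz": 0, "yaw": 0}, {"dx": 0, "dy": 0, "dz": 0, "yaw": 0}]' --grip 0

```text
t: 5.5
eef_pos: [607.4, -113.8, 50.9]
tcp_rot: [3.142, 0.0, 3.036]
ft_force: [-0.6, -0.1, 0.5]
opening: 0.217
```

Emit:
drive_tool --commands '[{"dx": 0, "dy": 0, "dz": 0, "yaw": 0}, {"dx": 0, "dy": 0, "dz": 0, "yaw": 0}, {"dx": 0, "dy": 0, "dz": 3, "yaw": 0}, {"dx": 0, "dy": 0, "dz": 5, "yaw": 0}, {"dx": 0, "dy": 0, "dz": 7, "yaw": 0}]'

```text
t: 5.92
eef_pos: [607.2, -113.7, 65.8]
tcp_rot: [3.141, -0.001, 3.036]
ft_force: [-0.3, 0.0, -0.4]
opening: 0.213
```

Emit:
drive_tool --commands '[{"dx": -3, "dy": 0, "dz": 10, "yaw": 0}, {"dx": -5, "dy": 0, "dz": 15, "yaw": 0}, {"dx": -6, "dy": 0, "dz": 20, "yaw": 0}, {"dx": -6, "dy": 0, "dz": 25, "yaw": 0}, {"dx": 0, "dy": 0, "dz": 15, "yaw": 0}]'

```text
t: 6.33
eef_pos: [586.8, -113.8, 153.7]
tcp_rot: [-3.141, 0.002, 3.036]
ft_force: [0.1, -0.2, -0.8]
opening: 0.215
```

Run:
```python
from h import *
a=save("side","s3");print(env.state()["eef_pos"])
a=a[185:300,310:425,::-1].copy();cv2.imwrite("pics/s3c.png",cv2.resize(a,None,fx=5,fy=5,interpolation=cv2.INTER_CUBIC))
```

```text
[ 588.19008373 -114.1127568   156.07647345]
```

View pics/s3c.png

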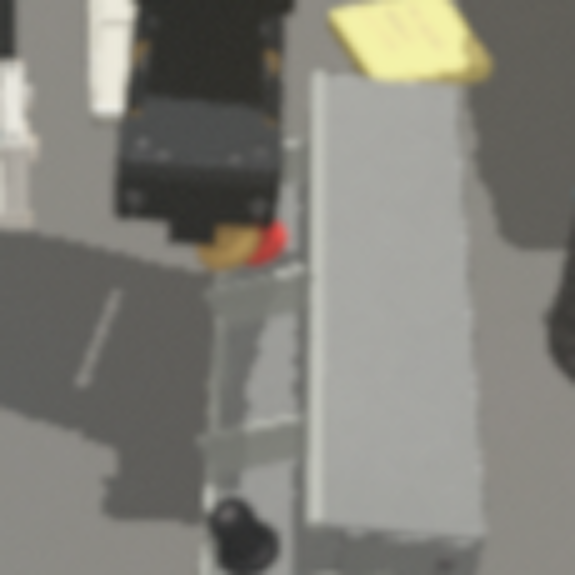

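Emit:
drive_tool --commands '[{"dx": 0, "dy": 20, "dz": 0, "yaw": 0}, {"dx": 0, "dy": 30, "dz": 0, "yaw": 0}, {"dx": 0, "dy": 30, "dz": 0, "yaw": 0}, {"dx": 0, "dy": 30, "dz": 0, "yaw": 0}, {"dx": 0, "dy": 30, "dz": 0, "yaw": 0}]'

```text
t: 6.8
eef_pos: [587.0, 27.5, 151.0]
tcp_rot: [3.141, 0.0, 3.035]
ft_force: [0.6, -0.4, 0.0]
opening: 0.216
```

Emit:
drive_tool --commands '[{"dx": 0, "dy": 30, "dz": 0, "yaw": 0}, {"dx": 0, "dy": 30, "dz": 0, "yaw": 0}, {"dx": 0, "dy": 30, "dz": 0, "yaw": 0}, {"dx": 0, "dy": 30, "dz": 0, "yaw": 0}, {"dx": 0, "dy": 30, "dz": 0, "yaw": 0}]'

```text
t: 7.22
eef_pos: [587.0, 177.7, 150.9]
tcp_rot: [3.141, 0.0, 3.036]
ft_force: [0.7, 0.1, -1.0]
opening: 0.212
```

Emit:
drive_tool --commands '[{"dx": 0, "dy": 30, "dz": 0, "yaw": 0}, {"dx": 0, "dy": 30, "dz": -10, "yaw": 0}, {"dx": 0, "dy": 20, "dz": -15, "yaw": 0}, {"dx": 0, "dy": 10.5, "dz": -20, "yaw": 0}, {"dx": 0, "dy": 0, "dz": -15, "yaw": 0}]'

```text
t: 7.63
eef_pos: [586.7, 269.0, 89.7]
tcp_rot: [3.141, 0.0, 3.038]
ft_force: [-0.5, -0.5, -0.1]
opening: 0.211
```

Emit:
drive_tool --commands '[{"dx": 0, "dy": 0, "dz": -15, "yaw": 0}, {"dx": 0, "dy": 0, "dz": -15, "yaw": 0}, {"dx": 0, "dy": 0, "dz": -10, "yaw": 0}, {"dx": 0, "dy": 0, "dz": 0, "yaw": 0}]'

```text
t: 7.97
eef_pos: [586.4, 266.4, 48.8]
tcp_rot: [-3.14, -0.003, 3.036]
ft_force: [-0.2, 0.0, -0.8]
opening: 0.217
```

Run:
```python
from h import *
a=save("side","s4");save("top","t4");print(env.state()["eef_pos"])
a=a[120:220,300:420,::-1].copy();cv2.imwrite("pics/s4c.png",cv2.resize(a,None,fx=6,fy=6,interpolation=cv2.INTER_CUBIC))
```

```text
[587.47301414 266.67792863  50.96819539]
```

View pics/s4c.png

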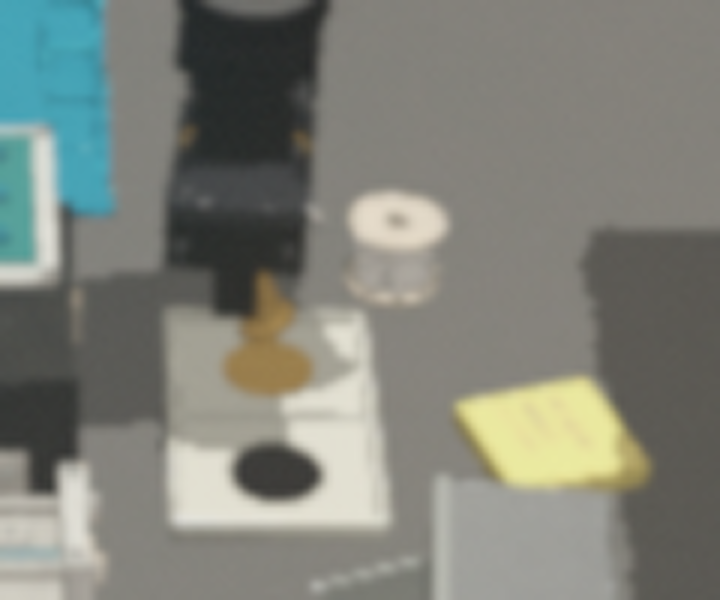

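Emit:
drive_tool --commands '[{"dx": 0.5, "dy": 0, "dz": -8, "yaw": 0}, {"dx": 0, "dy": 0, "dz": -6, "yaw": 0}, {"dx": 0, "dy": 0, "dz": -4, "yaw": 0}, {"dx": 0, "dy": 0, "dz": -2, "yaw": 0}, {"dx": 0, "dy": 0, "dz": 0, "yaw": 0}]'

```text
t: 8.48
eef_pos: [587.6, 266.6, 30.1]
tcp_rot: [-3.141, -0.001, 3.036]
ft_force: [-0.5, -0.4, -0.8]
opening: 0.213
```

Emit:
drive_tool --commands '[{"dx": 0, "dy": 0, "dz": -1, "yaw": 0}, {"dx": 0, "dy": 0, "dz": -1, "yaw": 0}, {"dx": 0, "dy": 0, "dz": -1, "yaw": 0}, {"dx": 0, "dy": 0, "dz": 0, "yaw": 0}]'

```text
t: 8.82
eef_pos: [587.8, 266.7, 27.6]
tcp_rot: [3.142, 0.0, 3.036]
ft_force: [-0.8, -0.4, -0.3]
opening: 0.217
```

Emit:
drive_tool --commands '[{"dx": 0, "dy": 0, "dz": -1, "yaw": 0}, {"dx": 0, "dy": 0, "dz": -1, "yaw": 0}, {"dx": 0, "dy": 0, "dz": 0, "yaw": 0}]'

```text
t: 9.07
eef_pos: [588.0, 266.8, 25.6]
tcp_rot: [3.141, 0.0, 3.036]
ft_force: [0.5, 1.5, 0.6]
opening: 0.217
```

Run:
```python
from h import *
a=save("side","s5");print(env.state()["eef_pos"],env.state()["ft_force"])
a=a[140:220,310:410,::-1].copy();cv2.imwrite("pics/s5c.png",cv2.resize(a,None,fx=7,fy=7,interpolation=cv2.INTER_CUBIC))
```

```text
[587.92224955 266.77139491  25.71993022] [ 0.18800621 -0.26437252  0.78839691]
```

View pics/s5c.png

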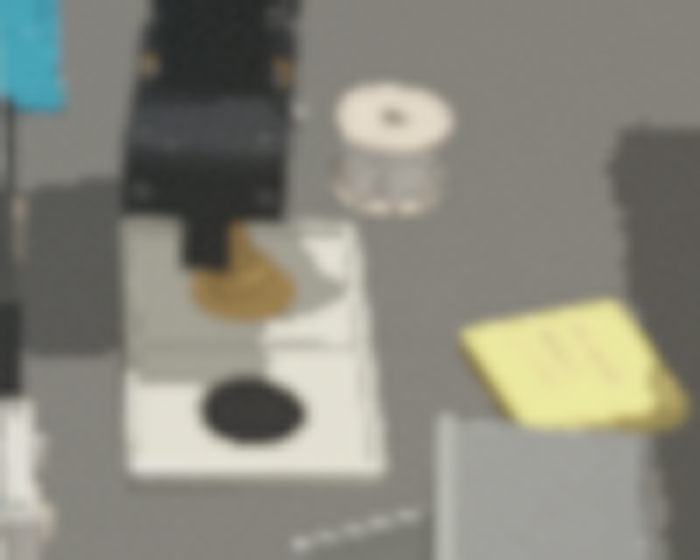

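Emit:
drive_tool --commands '[{"dx": 0, "dy": 0, "dz": -1, "yaw": 0}, {"dx": 0, "dy": 0, "dz": -1, "yaw": 0}, {"dx": 0, "dy": 0, "dz": 0, "yaw": 0}]'

```text
t: 9.37
eef_pos: [588.7, 266.8, 25.0]
tcp_rot: [3.141, 0.002, 3.036]
ft_force: [-1.8, -1.6, 12.1]
opening: 0.214
```

Emit:
drive_tool --commands '[{"dx": 0, "dy": 0, "dz": 0, "yaw": 0}, {"dx": 0, "dy": 0, "dz": 0, "yaw": 0}, {"dx": 0, "dy": 0, "dz": 0, "yaw": 0}, {"dx": 0, "dy": 0, "dz": 0, "yaw": 0}, {"dx": 0, "dy": 0, "dz": 0, "yaw": 0}]' --grip 0.5

```text
t: 9.78
eef_pos: [587.7, 266.7, 23.4]
tcp_rot: [-3.142, -0.0, 3.036]
ft_force: [0.4, 0.6, -0.5]
opening: 0.481
```

Emit:
drive_tool --commands '[{"dx": 0, "dy": 0, "dz": 5, "yaw": 0}, {"dx": 0, "dy": 0, "dz": 15, "yaw": 0}, {"dx": -5, "dy": 0, "dz": 25, "yaw": 0}, {"dx": -20, "dy": 0, "dz": 35, "yaw": 0}, {"dx": -30, "dy": 0, "dz": 25, "yaw": 0}]'

```text
t: 10.2
eef_pos: [534.0, 266.7, 130.6]
tcp_rot: [3.141, 0.002, 3.035]
ft_force: [0.3, -0.5, -0.2]
opening: 0.499
```

Run:
```python
from h import *
a=save("side","s6");b=save("top","t6");print(env.state()["eef_pos"])
a=a[165:220,310:410,::-1].copy();cv2.imwrite("pics/s6c.png",cv2.resize(a,None,fx=7,fy=7,interpolation=cv2.INTER_CUBIC))
b=b[150:210,230:310,::-1].copy();cv2.imwrite("pics/t6c.png",cv2.resize(b,None,fx=7,fy=7,interpolation=cv2.INTER_CUBIC))
```

```text
[531.14456922 267.34986572 132.91919152]
```

View pics/s6c.png

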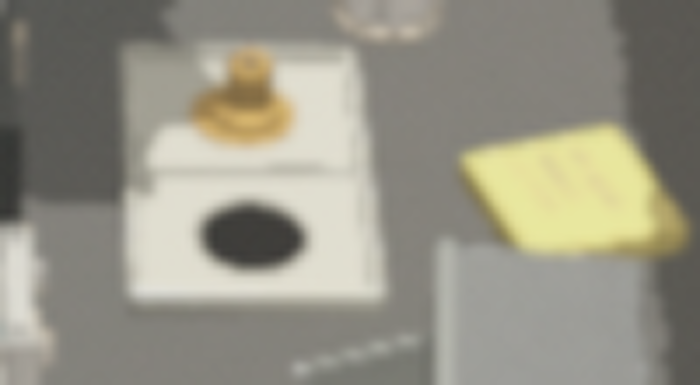

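View pics/t6c.png

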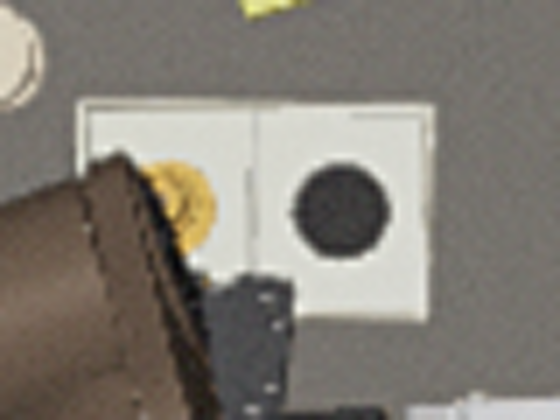

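Emit:
drive_tool --commands '[{"dx": 5, "dy": -30, "dz": 0, "yaw": 0}, {"dx": 5, "dy": -38, "dz": 0, "yaw": 0}, {"dx": 5, "dy": -38, "dz": 0, "yaw": 0}, {"dx": 5, "dy": -38, "dz": 0, "yaw": 0}, {"dx": 5, "dy": -38, "dz": 0, "yaw": 0}]'

```text
t: 10.72
eef_pos: [558.1, 83.0, 128.4]
tcp_rot: [3.142, -0.0, 3.036]
ft_force: [1.1, -0.4, -0.6]
opening: 0.501
```

Emit:
drive_tool --commands '[{"dx": 5, "dy": -38, "dz": 0, "yaw": 0}, {"dx": 5, "dy": -38, "dz": 0, "yaw": 0}, {"dx": 5, "dy": -38, "dz": 0, "yaw": 0}, {"dx": 5, "dy": -38, "dz": 0, "yaw": 0}, {"dx": 5, "dy": -38, "dz": 0, "yaw": 0}]'

```text
t: 11.13
eef_pos: [583.0, -107.5, 128.4]
tcp_rot: [3.141, -0.0, 3.036]
ft_force: [0.5, 0.7, -0.3]
opening: 0.499
```

Emit:
drive_tool --commands '[{"dx": 5, "dy": -38, "dz": 0, "yaw": 0}, {"dx": 5, "dy": -38, "dz": 0, "yaw": 0}, {"dx": 5, "dy": -34, "dz": 0, "yaw": 0}, {"dx": 0, "dy": 0, "dz": 0, "yaw": 0}, {"dx": 0, "dy": 0, "dz": 0, "yaw": 0}]'

```text
t: 11.55
eef_pos: [597.7, -217.2, 127.9]
tcp_rot: [3.141, -0.001, 3.033]
ft_force: [0.0, 1.3, -0.5]
opening: 0.501
```

Emit:
drive_tool --commands '[{"dx": -0.5, "dy": 1.5, "dz": -20, "yaw": 0}, {"dx": 0, "dy": 1, "dz": -20, "yaw": 0}, {"dx": 0, "dy": 0, "dz": -10, "yaw": 0}, {"dx": 0, "dy": 0, "dz": -5, "yaw": 0}, {"dx": 0, "dy": 0, "dz": 0, "yaw": 0}]'

```text
t: 11.97
eef_pos: [597.1, -211.9, 72.7]
tcp_rot: [3.141, -0.002, 3.037]
ft_force: [0.4, 0.8, -0.2]
opening: 0.497
```

Run:
```python
from h import *
a=save("side","s7");print(env.state()["eef_pos"])
a=a[215:315,315:425,::-1].copy();cv2.imwrite("pics/s7c.png",cv2.resize(a,None,fx=6,fy=6,interpolation=cv2.INTER_CUBIC))
```

```text
[ 597.52402647 -212.27307288   73.68734451]
```

View pics/s7c.png

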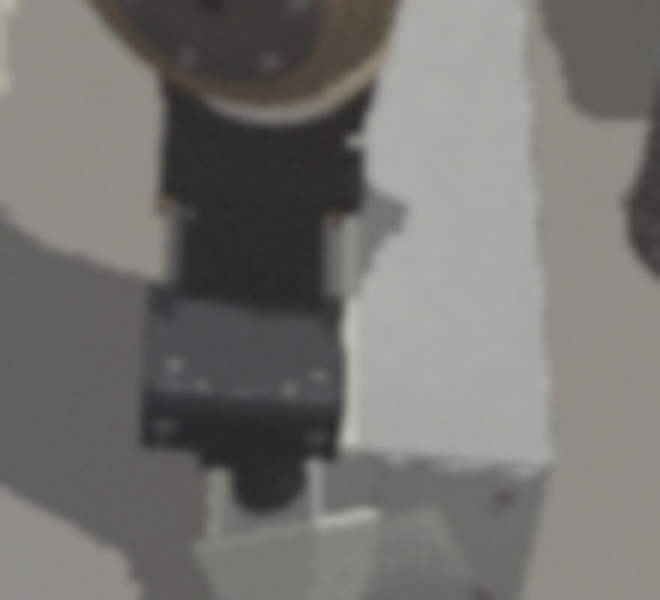

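Emit:
drive_tool --commands '[{"dx": 0, "dy": -2, "dz": -10, "yaw": 0}, {"dx": 0, "dy": 0, "dz": -8, "yaw": 0}, {"dx": 0, "dy": 0, "dz": -5, "yaw": 0}, {"dx": 0, "dy": 0, "dz": 0, "yaw": 0}]'

```text
t: 12.35
eef_pos: [596.8, -214.6, 49.4]
tcp_rot: [3.141, -0.002, 3.036]
ft_force: [-0.4, -0.6, -0.8]
opening: 0.501
```

Emit:
drive_tool --commands '[{"dx": 0, "dy": 0, "dz": 0, "yaw": 0}, {"dx": 0, "dy": 0, "dz": 0, "yaw": 0}, {"dx": 0, "dy": 0, "dz": 0, "yaw": 0}, {"dx": 0, "dy": 0, "dz": 0, "yaw": 0}, {"dx": 0, "dy": 0, "dz": 0, "yaw": 0}]' --grip 0

```text
t: 12.77
eef_pos: [597.4, -214.8, 50.9]
tcp_rot: [-3.142, 0.0, 3.036]
ft_force: [-0.3, 0.3, 1.6]
opening: 0.215
```

Emit:
drive_tool --commands '[{"dx": 0, "dy": 0, "dz": 0, "yaw": 0}, {"dx": 0, "dy": 0, "dz": 0, "yaw": 0}, {"dx": 0, "dy": 0, "dz": 3, "yaw": 0}, {"dx": 0, "dy": 0, "dz": 5, "yaw": 0}, {"dx": 0, "dy": 0, "dz": 7, "yaw": 0}]'

```text
t: 13.18
eef_pos: [597.1, -214.7, 65.8]
tcp_rot: [3.141, -0.001, 3.036]
ft_force: [0.8, -0.8, 1.1]
opening: 0.218
```

Emit:
drive_tool --commands '[{"dx": -3, "dy": 0, "dz": 10, "yaw": 0}, {"dx": -5, "dy": 0, "dz": 15, "yaw": 0}, {"dx": -6, "dy": 0, "dz": 20, "yaw": 0}, {"dx": 0, "dy": 0, "dz": 25, "yaw": 0}, {"dx": 0, "dy": 10, "dz": 15, "yaw": 0}]'

```text
t: 13.6
eef_pos: [583.5, -206.1, 153.9]
tcp_rot: [-3.14, 0.003, 3.035]
ft_force: [0.3, -0.2, -0.3]
opening: 0.215
```

Emit:
drive_tool --commands '[{"dx": 0, "dy": 30, "dz": 0, "yaw": 0}, {"dx": 0, "dy": 30, "dz": 0, "yaw": 0}, {"dx": 0, "dy": 30, "dz": 0, "yaw": 0}, {"dx": 0, "dy": 30, "dz": 0, "yaw": 0}, {"dx": 0, "dy": 30, "dz": 0, "yaw": 0}]'

```text
t: 14.02
eef_pos: [583.0, -53.5, 151.8]
tcp_rot: [-3.142, 0.001, 3.036]
ft_force: [0.8, -0.2, -0.8]
opening: 0.213
```

Emit:
drive_tool --commands '[{"dx": 1, "dy": 30, "dz": 0, "yaw": 0}, {"dx": 1, "dy": 30, "dz": 0, "yaw": 0}, {"dx": 1, "dy": 30, "dz": 0, "yaw": 0}, {"dx": 1, "dy": 30, "dz": 0, "yaw": 0}, {"dx": 1, "dy": 30, "dz": 0, "yaw": 0}]'

```text
t: 14.43
eef_pos: [588.1, 96.7, 151.8]
tcp_rot: [3.141, 0.001, 3.036]
ft_force: [-0.2, -0.6, -0.8]
opening: 0.217
```

Emit:
drive_tool --commands '[{"dx": 0, "dy": 30, "dz": 0, "yaw": 0}, {"dx": 0, "dy": 30, "dz": 0, "yaw": 0}, {"dx": 0, "dy": 15, "dz": 0, "yaw": 0}, {"dx": 0, "dy": 8, "dz": 0, "yaw": 0}, {"dx": 0, "dy": 0, "dz": 0, "yaw": 0}]'

```text
t: 14.85
eef_pos: [588.2, 179.1, 151.1]
tcp_rot: [3.141, 0.0, 3.038]
ft_force: [-0.1, 0.5, 0.3]
opening: 0.214
```

Emit:
drive_tool --commands '[{"dx": 0, "dy": 0, "dz": -25, "yaw": 0}, {"dx": 0, "dy": 0, "dz": -30, "yaw": 0}, {"dx": 0, "dy": 0, "dz": -25, "yaw": 0}, {"dx": 0, "dy": 0, "dz": -15, "yaw": 0}, {"dx": 0, "dy": 0, "dz": 0, "yaw": 0}]'

```text
t: 15.27
eef_pos: [587.0, 176.3, 52.8]
tcp_rot: [-3.14, -0.005, 3.034]
ft_force: [0.3, -1.0, -1.1]
opening: 0.22
```

Run:
```python
from h import *
a=save("side","s8");print(env.state()["eef_pos"])
a=a[140:220,310:410,::-1].copy();cv2.imwrite("pics/s8c.png",cv2.resize(a,None,fx=7,fy=7,interpolation=cv2.INTER_CUBIC))
```

```text
[587.90884393 176.65777047  54.67149517]
```

View pics/s8c.png

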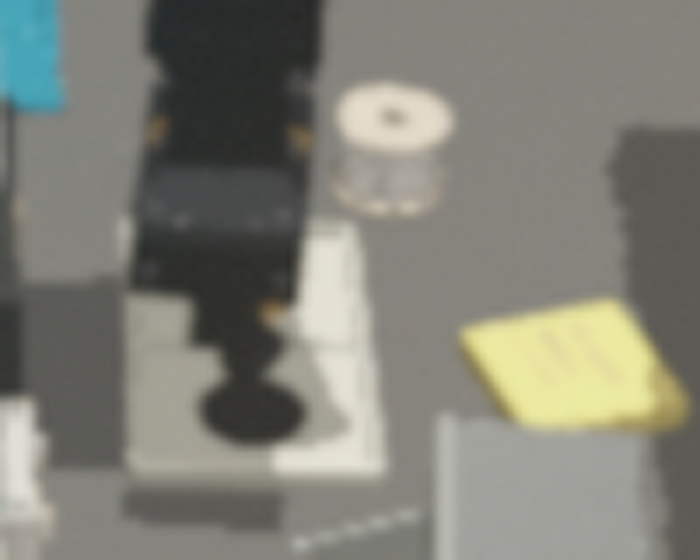

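Emit:
drive_tool --commands '[{"dx": 0, "dy": 1.5, "dz": -10, "yaw": 0}, {"dx": 0, "dy": 0, "dz": -9, "yaw": 0}, {"dx": 0, "dy": 0, "dz": -5, "yaw": 0}, {"dx": 0, "dy": 0, "dz": -2, "yaw": 0}, {"dx": 0, "dy": 0, "dz": 0, "yaw": 0}]'

```text
t: 15.73
eef_pos: [588.2, 179.7, 29.4]
tcp_rot: [-3.142, -0.0, 3.036]
ft_force: [0.2, -0.5, 0.2]
opening: 0.217
```

Emit:
drive_tool --commands '[{"dx": 0, "dy": 0, "dz": -1, "yaw": 0}, {"dx": 0, "dy": 0, "dz": -1, "yaw": 0}, {"dx": 0, "dy": 0, "dz": 0, "yaw": 0}]'

```text
t: 15.98
eef_pos: [588.4, 179.8, 27.8]
tcp_rot: [3.141, 0.0, 3.036]
ft_force: [0.5, 0.0, -0.4]
opening: 0.215
```

Emit:
drive_tool --commands '[{"dx": 0, "dy": -1, "dz": -1, "yaw": 0}, {"dx": 0, "dy": 0, "dz": -1, "yaw": 0}, {"dx": 0, "dy": 0, "dz": -1, "yaw": 0}, {"dx": 0, "dy": 0, "dz": 0, "yaw": 0}]'

```text
t: 16.32
eef_pos: [588.9, 178.7, 25.3]
tcp_rot: [3.141, 0.001, 3.036]
ft_force: [-1.2, -0.8, 6.0]
opening: 0.217
```

Contact. Release.

Emit:
drive_tool --commands '[{"dx": 0, "dy": 0, "dz": 0, "yaw": 0}, {"dx": 0, "dy": 0, "dz": 0, "yaw": 0}, {"dx": 0, "dy": 0, "dz": 0, "yaw": 0}, {"dx": 0, "dy": 0, "dz": 0, "yaw": 0}, {"dx": 0, "dy": 0, "dz": 0, "yaw": 0}]' --grip 0.5

```text
t: 16.73
eef_pos: [588.3, 178.8, 24.5]
tcp_rot: [3.142, -0.0, 3.036]
ft_force: [-1.7, 0.4, 0.4]
opening: 0.482
```

Emit:
drive_tool --commands '[{"dx": 0, "dy": 0, "dz": 5, "yaw": 0}, {"dx": 0, "dy": 0, "dz": 15, "yaw": 0}, {"dx": -5, "dy": 0, "dz": 25, "yaw": 0}, {"dx": -15, "dy": 0, "dz": 35, "yaw": 0}, {"dx": -15, "dy": 0, "dz": 35, "yaw": 0}]'

```text
t: 17.15
eef_pos: [552.6, 178.6, 140.4]
tcp_rot: [-3.141, -0.001, 3.036]
ft_force: [0.2, 0.3, 0.6]
opening: 0.5
```

Emit:
drive_tool --commands '[{"dx": -16, "dy": 35, "dz": 15, "yaw": 0}, {"dx": -16, "dy": 35, "dz": 0, "yaw": 0}, {"dx": -16, "dy": 35, "dz": 0, "yaw": 0}, {"dx": -16, "dy": 35, "dz": 0, "yaw": 0}, {"dx": -16, "dy": 35, "dz": 0, "yaw": 0}]'

```text
t: 17.57
eef_pos: [472.4, 355.2, 155.4]
tcp_rot: [3.141, 0.001, 3.036]
ft_force: [0.7, 0.0, 1.1]
opening: 0.495
```

Emit:
drive_tool --commands '[{"dx": -16, "dy": 35, "dz": 0, "yaw": 0}, {"dx": -16, "dy": 35, "dz": 0, "yaw": 0}, {"dx": -16, "dy": 35, "dz": 0, "yaw": 0}, {"dx": -16, "dy": 35, "dz": 0, "yaw": 0}, {"dx": 0, "dy": 0, "dz": 0, "yaw": 0}]'

```text
t: 17.98
eef_pos: [406.3, 498.7, 154.9]
tcp_rot: [3.14, 0.0, 3.04]
ft_force: [0.1, 0.1, 0.4]
opening: 0.499
```

Run:
```python
from knob import *
a=save("side","s9");b=save("top","t9");print(env.state()["eef_pos"])
a=a[165:265,310:410,::-1].copy();cv2.imwrite("pics/s9c.png",cv2.resize(a,None,fx=6,fy=6,interpolation=cv2.INTER_CUBIC))
b=b[150:190,220:350,::-1].copy();cv2.imwrite("pics/t9c.png",cv2.resize(b,None,fx=6,fy=6,interpolation=cv2.INTER_CUBIC))
for n in("brass_knob","black_knob","red_knob","spool","dish"):
    for c in("top","side"):
        q=env.place_of(n,c);z=6 if n[0]=='b' else 37 if n[0]=='r' else 0
        print(n,c,[(np.round(r["pixel"],1),round(r["conf"],2),atz(c,r["pixel"],z).round(1)) for r in q[:2]])
```

```text
[408.31059493 494.66973738 154.62643942]
brass_knob top [(array([252.3, 181.2]), 0.56, array([598.6, 271. ,   6. ]))]
brass_knob side []
black_knob top [(array([266.9, 180.7]), 0.73, array([600.7, 219.3,   6. ])), (array([279.1, 180.7]), 0.64, array([600.9, 176. ,   6. ]))]
black_knob side [(array([349.6, 194.5]), 0.57, array([620.6, 192.5,   6. ]))]
red_knob top [(array([330.4, 168.9]), 0.59, array([640.5,  -5.1,  37. ]))]
red_knob side [(array([361. , 233.8]), 0.41, array([636.6, -12.8,  37. ]))]
spool top [(array([228.7, 156.1]), 0.76, array([688.5, 357.2,   0. ]))]
spool side [(array([363.6, 165.7]), 0.78, array([679.2, 354.1,   0. ])), (array([237.9, 349.9]), 0.56, array([ 339.3, -340. ,    0. ]))]
dish top [(array([428.8, 256.7]), 0.7, array([ 336.1, -353.1,    0. ]))]
dish side [(array([241.3, 349.9]), 0.65, array([ 346.8, -340.1,    0. ])), (array([351.1, 263.4]), 0.2, array([606.9, -87.1,   0. ]))]
```

View pics/s9c.png

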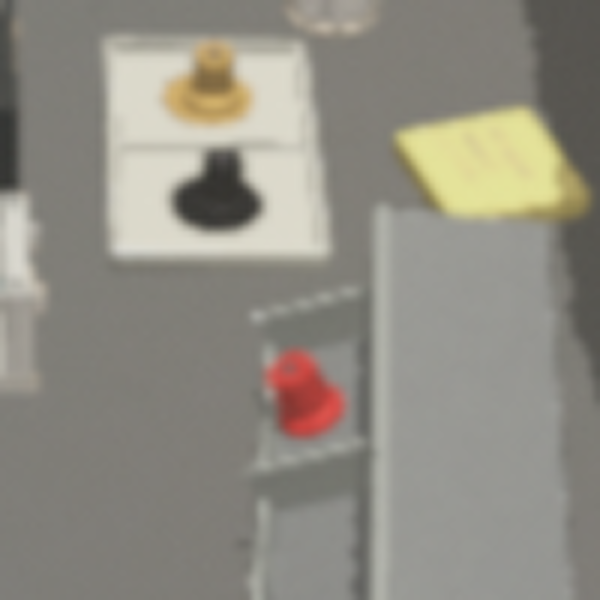

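View pics/t9c.png

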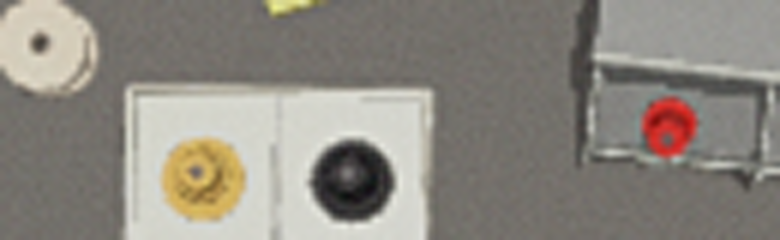

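Run:
```python
from h import *
for n,d in(("brass",(606.5,264.5)),("black",(606,176.5))):
    print(n,[(proj(c,[*d,36])-proj(c,[*d,6])).round(2) for c in("top","side")],[(proj(c,[d[0]+10,d[1],6])-proj(c,[*d,6])).round(2) for c in("top","side")])
a=cv2.imread("pics/s9.png")[170:210,325:365];b=cv2.imread("pics/t9.png")[165:195,242:292]
cv2.imwrite("pics/z.png",cv2.resize(a,None,fx=15,fy=15,interpolation=cv2.INTER_CUBIC));cv2.imwrite("pics/z2.png",cv2.resize(b,None,fx=15,fy=15,interpolation=cv2.INTER_CUBIC))
```

```text
brass [array([[-1.17, -0.76]]), array([[ 0.49, -7.43]])] [array([[ 0.04, -2.81]]), array([[3.08, 0.01]])]
black [array([[-0.76, -0.75]]), array([[ 0.54, -7.54]])] [array([[ 0.03, -2.81]]), array([[3.22, 0.01]])]
```

View pics/z.png

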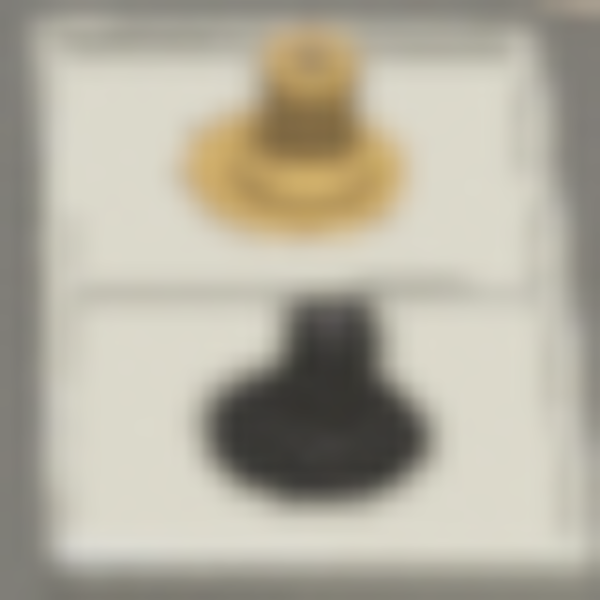

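View pics/z2.png

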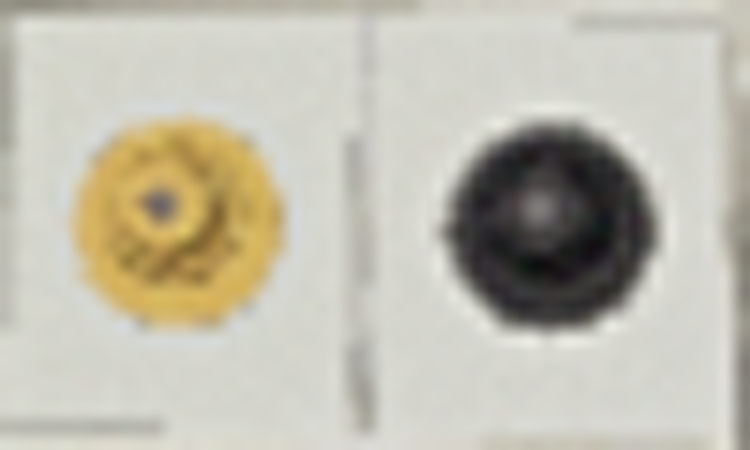

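```bash
python3 -c "
from cell import env
print(env.state()['t'],env.job_done())"
```

```text
the job is handed in; nothing more can be done
18.5833 None
```

The brass and black knobs both stand upright on their own discs in the tray, and the job was handed in at about 18.6 s of the 62 s allowed.

- **How:** The drive tool could not tilt the gripper to match the knobs. I took each knob by the top of its neck from straight above, keeping the gripper's body above and in front of the hood. In the tray I lowered each until its front edge touched (12 N and 6 N), then opened the jaws so it settled flat on its base.
- **Placing:** In the last top picture, both knobs sit within about 2 mm of their disc centres. The side picture agrees.
- **Bystanders:** The red knob is still in its compartment, within about 5 mm of its first reading. The reel and dish look unmoved in the pictures, though I did not compare them precisely. My first side reading of the reel had low confidence, so only its top reading gives a before and after.
- **Arm:** It ended well clear of everything, at about x 408, y 495 and z 155 mm.
- **Disagreements:**
  - The networks' own readings for the placed knobs were poor. They missed the brass knob in the side view, put the black knob up to 40 mm off in one of two top hits, and were about 20 mm off in the side view. I trusted the enlarged pictures and the projected geometry instead.
  - Throughout, the two cameras differed by 3 to 6 mm in y. I used their mean.

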